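# Clear the used-pod catch tray and hold it tipped over the bin

### The arm

A 7-joint arm with a two-finger parallel gripper is mounted at the origin on a cart in front of the work surface, level with it; the furniture and walls round the work are solid. World frame = base frame: x ahead of the robot, y to its left, z up, the work surface at z = 0. Lengths are in m, angles in rad, forces in N, time in s.
With the tool pointing down it reaches from about 0.425 to 0.875 m from the base axis. Payload 4.7 kg.
Tool frame: the origin (TCP) lies at the very end of the fingers, on their centre line; the grasp point (between the pads) lies 19 mm behind it; z points along the fingers, y is the line along which they close (so a half turn about z gives the same grasp; the last joint's range is limited). The gripper opens to 87 mm and grips with 3 to 60 N. Pads are 19 mm wide; open, the fingers measure 117 mm over their backs; the gripper's body (75 mm by 190 mm) begins 51 mm behind the grasp point.
Start: joints at [-1.131, 0.321, -0.07, 1.45, 0.023, 1.371, -0.057], TCP at [0.269, 0.592, 0.183] pointing down, gripper open.
Joint ranges: [-2.86, 2.86], [-0.3, 2.09], [-1.38, 1.24], [0.06, 2.45], [-1.56, 4.7], [0.09, 2.05], [-2.69, 2.69]. Speed limits (rad/s): [2.57, 2.57, 3.14, 3.14, 3.14, 3.14, 3.14].

### API

Orientations are given as a unit quaternion [x, y, z, w].
In Python, from bench import r gives the robot as it stands.
- The arm moves only by the tool arm_command, never from a script. Its argument "motion" is a list that holds one entry, the list of rows, each a list of 4 numbers: the shift along the tool's x, y, z in m, then the turn about the tool's z in rad. In form: [[[x, y, z, spin], ...]]. A call has 1 to 20 rows; each row shifts and turns the commanded pose from where the row before left it, along the tool's axes as they then stand; what a row does not reach is not made up. A row lasts 1/12 s, in which the tool goes at most 41.7 mm and 7.16 degrees, less where a joint would pass 70% of its speed; a pose out of reach is approached as far as the arm can. A call with a gripper value outside its range is refused whole. "hand" is the closure, from -1 (fully open) to 1 (shut), set as the call begins (left out, the last holds). The fingers move at their own pace and stop on an object; "squeeze" is the grip in N (left out, the last holds). Time passes only in rows, so rows that do not move let the fingers close. It gives the time, the measured TCP pose, the force, the opening and the grip force at its end, in the units of the state.
- r.state(): the state, without advancing time (a new reading comes with each control period).
- r.grab_frame(name): name is "scene" or "top" or "wrist"; returns a dict with "image" (420x560x3 uint8, red, green, blue), "fx", "fy", "cx", "cy" (pixels), "rvec" (rotation vector, rad) and "tvec" (3), from world to camera coordinates, as OpenCV has them; the wrist camera has in their place "hand_eye" (4x4, takes a point from camera to tool coordinates, whose origin is the TCP and whose axes are the flange's). Camera axes: x right, y down, z forward; pixel columns grow to the right and rows downward; lengths in m; the calibration is good to about 2 mm. A picture is of the moment at which its call begins: read the wrist's pose just before it. There is no depth.
- r.job_done(): hands the job in; it is judged then, once.
Trained networks look in a picture, given as the dict that the camera call returned (one of the last four; its "shot" number tells which), for a name from the list of things; names that differ only in an ending like _2 or _b are one class to them, and where a whole thing is asked for, a point or a joint stands for the part that bears it (a point fixed in the world has none). Each returns a list of dicts, best first, with "confidence" (0 to 1); they miss things now and then, are a little off and sometimes report something else, mostly with a low value. They report only what shows in the picture. A call takes as long as a camera call.
- r.cut_out(picture, query): "mask" (420x560 bool, what is visible of it) and "rect" ([left, top, right, bottom] in pixels, round what is visible of it).
- r.landmark_of(picture, query): "at" ([column, row] in pixels: a listed point, or the origin of a listed thing).
The state is a dict: "time_s": time; "joint_pos": joint angles; "qd": joint speeds; "joint_torque": joint torques, N m; "tool_pos": TCP position; "orientation": TCP orientation; "ft_force": force on the tool from outside, world axes, zero at the start; "moment": the same for the moment, N m; "width": finger opening in m; "gripper_force": force on a finger pad.
Only numpy, scipy, OpenCV 4.12 (cv2) and the standard library are available. Lean on these libraries where they do the work, as an engineer would, in place of code of your own. Each camera call takes 0.05 s, during which the arm holds its last target. There are 200 camera calls.

### The job

Clear the used coffee-pod catch tray: with the tray still in its dock, lift the two used pods out of it and leave both lying in the open waste bin. Then take the tray by its upright grip, draw it straight up and level out of the dock, and hold it tipped lengthwise, one end down at about 50 degrees, with the lower end over the bin's opening and a few centimetres clear above the rim. Finish like that, still and still holding the tray in the air; leave the other things on the worktop where they are.

Things in the scene. Friction and masses are not known exactly. Their poses are not given: they have to be found in the camera images.
- dock: Black plastic dock fixed to the worktop, 212 x 102 mm (x, y). Origin: centre of its underside. Base plate 6 mm thick; low side lips along its length (at y = +-48) 16 mm high; taller guides at its two ends (at x = +-103) 44 mm high. The clear space inside is 200 x 90 mm; the catch tray stands in it.
- catch_tray: Loose steel tray, 194 x 84 mm (long in x), walls 3 mm thick and 14 mm high, floor 3 mm, about 0.2 kg, balanced about its middle, both ends alike. Origin: centre of its underside, 6 mm above the worktop while docked, with 3 mm play all round; x along the dock's x. An upright grip plate stands in its middle.
- tray_grip (a point): Point to take the tray's grip plate, 52 mm above the tray's origin, fingers closing along the tray's y. The plate is 30 mm long in x and 12 mm thick in y, with a black round bar (14 mm thick, 34 mm long) along its top, which ends 72 mm above the tray's origin.
- tray_end_a (a point): Middle of the tray's +x end wall, 97 mm from its origin, at mid wall height (7 mm above its underside).
- tray_end_b (a point): Middle of the tray's -x end wall, 97 mm from its origin, at mid wall height.
- pod_a: Used coffee pod, white tapered cup with rim diameter 51 mm, 42 mm high, 12 g, standing upright in the tray half on the tray's +x side of the grip plate. Origin: centre of its underside. Take it by the rim from above, fingers closing along the tray's y so that they pass above the side walls and clear of the grip plate.
- pod_b: Second used coffee pod, same shape, in the tray half on the -x side of the grip plate. Origin: centre of its underside.
- bin: Open grey plastic waste bin fixed to the worktop, 180 x 160 mm (x, y), 70 mm high, walls and floor about 4 mm (floor top 4 mm above the worktop). Origin: centre of its underside. Beside the dock, on its left or its right.
- jam_jar: Bystander: jam jar, 69 mm diameter, 99 mm high; origin under its centre. Leave it alone.
- mug: Bystander: cream mug, 78 mm diameter, 101 mm high, handle to its -y; origin at its underside. Leave it alone.
- fresh_pod: Bystander: a fresh coffee pod of the same size as the used ones, standing on the worktop away from the tray; origin under its centre. Leave it alone.
- teaspoon: Bystander: teaspoon lying on the worktop, 139 mm long; origin at its centre. Leave it alone.

How it is judged:
On the way, in this order (a step that is already met when the one before it is completed fails the run):
1. both used pods lie let go in the bin while the tray still sits in its dock (x of pod_a in the frame of bin between -0.086 and 0.086 m and y of pod_a in the frame of bin between -0.076 and 0.076 m and z of each of pod_a, pod_b in the frame of bin below 0.068 m and contact force between each of pod_a, pod_b and the fingers below 0.1 N and x of pod_b in the frame of bin between -0.086 and 0.086 m and y of pod_b in the frame of bin between -0.076 and 0.076 m and z of catch_tray in the frame of dock below 0.02 m and horizontal distance between catch_tray and dock below 0.012 m), for 0.2 s.
2. the tray is drawn up level, clear of the dock's guides (z of catch_tray in the frame of dock above 0.05 m and angle between catch_tray's own z axis and vertical below 0.35 rad and contact force between catch_tray and the fingers above 0.5 N), for 0.1 s.
At the end, for the whole second after the job is handed in: Both pods lie free in the bin (inside its walls, underside below 68 mm). The fingers hold the tray still, off bin and dock, long axis at least 40 degrees from level, the middle of its lower end over the bin opening and over 85 mm above the worktop (15 mm over the rim) (x of pod_a in the frame of bin between -0.086 and 0.086 m and y of pod_a in the frame of bin between -0.076 and 0.076 m and z of each of pod_a, pod_b in the frame of bin below 0.068 m and contact force between each of pod_a, pod_b and the fingers below 0.1 N and x of pod_b in the frame of bin between -0.086 and 0.086 m and y of pod_b in the frame of bin between -0.076 and 0.076 m and contact force between catch_tray and the fingers above 0.5 N and contact force between catch_tray and bin below 0.1 N and contact force between catch_tray and dock below 0.1 N and linear speed of catch_tray below 0.04 m/s and angular speed of catch_tray below 0.3 rad/s and ((angle between catch_tray's own x axis and vertical below 0.873 rad and x of tray_end_b in the frame of bin between -0.086 and 0.086 m and y of tray_end_b in the frame of bin between -0.076 and 0.076 m and height (world z) of tray_end_b above 0.085 m) or (angle between catch_tray's own x axis and vertical above 2.269 rad and x of tray_end_a in the frame of bin between -0.086 and 0.086 m and y of tray_end_a in the frame of bin between -0.076 and 0.076 m and height (world z) of tray_end_a above 0.085 m))); the arm keeps its last pose, push and grip.
It fails at once if a bystander (jam jar, mug, fresh pod, teaspoon) is shifted by more than 30 mm (distance of any of jam_jar, mug, fresh_pod, teaspoon from where it was at the start of the episode above 0.03 m).
It also fails if it takes over 51 s, if anything falls off the work surface, if the arm or the gripper's body presses on something with over 40 N, if the wrist force passes 120 N, or if a joint passes its speed limit or range.

## Working session

There is one attempt and no reset: what is moved stays moved. The work goes in short steps, Python scripts to look and compute and a tool call to move; the robot and the scene stay as the last step left them, time stands still between calls to the robot, and variables do not carry over. Pictures are saved under pics/ and viewed, at most 10 in all, crops included, and the job is handed in when it is done.

Besides the shell and the picture viewer there is one more tool, called after "Request:" by a JSON object that holds its "method" and its "body". arm_command: Moves the arm, as the interface text tells. Its arguments: {"type":"object","properties":{"motion":{"type":"array"},"hand":{"type":"number"},"squeeze":{"type":"number"}},"required":["motion"]}

```bash
mkdir -p pics; cat > h.py <<'E'
import numpy as np, cv2
from scipy.spatial.transform import Rotation as R
from bench import r
def ray(f,px):
    Rm=R.from_rotvec(np.ravel(f["rvec"])).as_matrix(); t=np.ravel(f["tvec"])
    d=Rm.T@np.array([(px[0]-f["cx"])/f["fx"],(px[1]-f["cy"])/f["fy"],1.]); return -Rm.T@t,d
def atz(f,px,z):
    o,d=ray(f,px); return o+d*(z-o[2])/d[2]
def proj(f,P):
    return cv2.projectPoints(np.array(P,float).reshape(-1,3),np.ravel(f["rvec"]),np.ravel(f["tvec"]),np.array([[f["fx"],0,f["cx"]],[0,f["fy"],f["cy"]],[0,0,1.]]),None)[0][:,0]
def tri(o1,d1,o2,d2):
    A=np.c_[d1,-d2]; s=np.linalg.lstsq(A,o2-o1,rcond=None)[0]; p,q=o1+s[0]*d1,o2+s[1]*d2
    return (p+q)/2,np.linalg.norm(p-q)
E
python3 - <<'E'
from h import *
s=r.state(); print(s["time_s"],np.round(s["tool_pos"],3),np.round(R.from_quat(s["orientation"]).as_matrix(),3).tolist(),s["width"])
F={n:r.grab_frame(n) for n in("scene","top")}
for n,f in F.items(): cv2.imwrite(f"pics/{n}0.png",f["image"][:,:,::-1])
Z=dict(dock=0,catch_tray=.006,tray_grip=.058,tray_end_a=.013,tray_end_b=.013,pod_a=.009,bin=0,jam_jar=0,mug=0,fresh_pod=0,teaspoon=0)
for q,z in Z.items():
    L={n:r.landmark_of(f,q)[:3] for n,f in F.items()}
    for n in L:
        for l in L[n]: print(q,n,round(l["confidence"],2),np.round(l["at"]),np.round(atz(F[n],l["at"],z),3)[:2])
E
```

```text
0.0 [0.268 0.591 0.182] [[-0.911, 0.413, -0.001], [0.413, 0.911, -0.002], [-0.0, -0.002, -1.0]] 0.08742294664861419
dock scene 0.63 [234. 200.] [0.538 0.217]
catch_tray scene 0.82 [235. 203.] [0.529 0.201]
catch_tray top 0.69 [215. 221.] [0.528 0.195]
tray_grip scene 0.58 [236. 194.] [0.528 0.19 ]
tray_grip top 0.67 [211. 226.] [0.513 0.196]
tray_end_a scene 0.87 [211. 223.] [0.426 0.187]
tray_end_a scene 0.63 [255. 187.] [0.615 0.205]
tray_end_a scene 0.42 [327. 275.] [ 0.54  -0.167]
tray_end_a top 0.96 [212. 182.] [0.624 0.202]
tray_end_a top 0.63 [216. 260.] [0.433 0.19 ]
tray_end_b scene 0.87 [211. 223.] [0.426 0.187]
tray_end_b scene 0.63 [255. 187.] [0.615 0.205]
tray_end_b scene 0.42 [327. 275.] [ 0.54  -0.167]
tray_end_b top 0.96 [212. 182.] [0.624 0.202]
tray_end_b top 0.63 [216. 260.] [0.433 0.19 ]
pod_a scene 0.58 [250. 197.] [0.578 0.185]
pod_a scene 0.58 [223. 216.] [0.469 0.187]
pod_a top 0.76 [215. 198.] [0.585 0.195]
pod_a top 0.59 [211. 243.] [0.473 0.203]
bin scene 0.91 [325. 276.] [ 0.542 -0.161]
bin scene 0.5 [236. 204.] [0.532 0.2  ]
bin top 0.83 [357. 221.] [ 0.531 -0.156]
jam_jar scene 0.62 [324. 194.] [0.761 0.038]
jam_jar top 0.72 [281. 125.] [0.773 0.034]
mug scene 0.71 [324. 275.] [ 0.543 -0.157]
mug scene 0.55 [273. 160.] [0.748 0.26 ]
mug top 0.62 [196. 137.] [0.742 0.249]
fresh_pod scene 0.78 [174. 207.] [0.387 0.321]
fresh_pod top 0.65 [160. 282.] [0.379 0.327]
teaspoon scene 0.72 [233. 274.] [0.366 0.018]
teaspoon top 0.74 [287. 285.] [0.374 0.018]
```

View pics/top0.png

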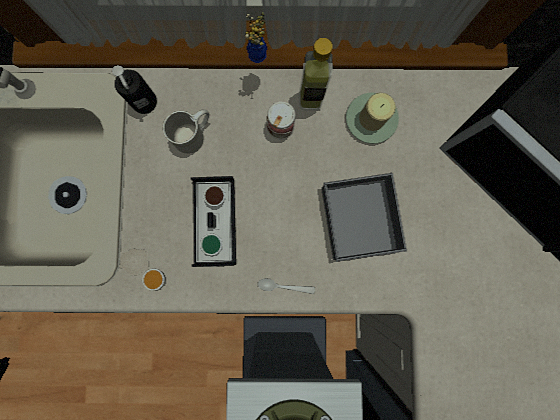

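View pics/scene0.png

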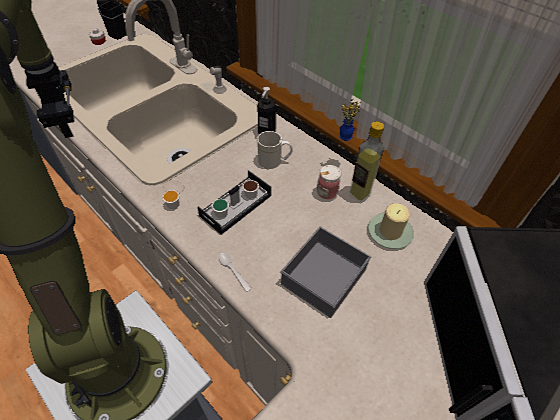

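The top view shows the dock and tray at about (214,221), with the brown pod at (214,196) and the green pod at (211,244). The bin is at (363,217). The scene view agrees. Next I move over the tray for a close look.

Request:
{"method": "arm_command", "body": {"motion": [[[-0.031,-0.0194,-0.005,0],[-0.031,-0.0194,-0.005,0],[-0.031,-0.0194,-0.005,0],[-0.031,-0.0194,-0.005,0],[-0.031,-0.0194,-0.005,0],[-0.031,-0.0194,-0.005,0],[-0.031,-0.0194,-0.005,0],[-0.031,-0.0194,-0.005,0],[-0.031,-0.0194,-0.005,0],[-0.031,-0.0194,-0.005,0],[-0.031,-0.0194,-0.005,0],[-0.031,-0.0194,-0.005,0],[-0.031,-0.0194,-0.005,0],[0,0,0,-0.11],[0,0,0,-0.11],[0,0,0,-0.11],[0,0,0,-0.1],[0,0,0,0],[0,0,0,0]]], "hand": -1}}

```text
time_s: 2.78
tool_pos: [0.5314, 0.1958, 0.2479]
orientation: [-0.001, 1.0, 0.0, 0.0]
ft_force: [0.5, 0.3, -0.0]
width: 0.0872
gripper_force: 0.0
```

```bash
cat >> h.py <<'E'
def wrist():
    s=r.state(); f=r.grab_frame("wrist"); T=np.eye(4); T[:3,:3]=R.from_quat(s["orientation"]).as_matrix(); T[:3,3]=s["tool_pos"]
    W=np.linalg.inv(T@np.array(f["hand_eye"])); f["rvec"]=R.from_matrix(W[:3,:3]).as_rotvec(); f["tvec"]=W[:3,3]; return s,f
def st():
    s=r.state(); Rm=R.from_quat(s["orientation"]).as_matrix()
    print("t",s["time_s"],"tcp",np.round(s["tool_pos"],4),"toolx",np.round(Rm[:,0],3),"z",np.round(Rm[:,2],3),"q",np.round(s["joint_pos"],2),"F",np.round(s["ft_force"],1),"w",round(s["width"],4),"g",round(s["gripper_force"],1)); return s
def mrect(f,q,z):
    for c in r.cut_out(f,q)[:2]:
        ys,xs=np.nonzero(c["mask"]); P=np.array([atz(f,p,z)[:2] for p in zip(xs,ys)],np.float32)
        (cx,cy),(w,h),a=cv2.minAreaRect(P*1000); print(q,round(c["confidence"],2),"c",round(cx),round(cy),"size",round(w),round(h),"ang",round(a,1))
E
python3 - <<'E'
from h import *
st(); s,f=wrist(); t=r.grab_frame("top")
cv2.imwrite("pics/w1.png",f["image"][:,:,::-1])
for q,z in dict(dock=.03,catch_tray=.02,bin=.07,pod_a=.051).items():
    for n,F in(("w",f),("top",t)): print(n,end=" ");mrect(F,q,z)
for q,z in dict(dock=0,catch_tray=.006,tray_grip=.058,tray_end_a=.013,pod_a=.009).items():
    for l in r.landmark_of(f,q)[:3]: print(q,round(l["confidence"],2),np.round(l["at"]),np.round(atz(f,l["at"],z),4)[:2])
E
```

```text
t 2.7833 tcp [0.5314 0.1958 0.2479] toolx [-1.    -0.001 -0.   ] z [ 0.  0. -1.] q [-0.61  0.12  0.23  1.57 -0.03  1.46  1.19] F [ 0.5  0.3 -0. ] w 0.0872 g 0.0
w dock 0.61 c 530 194 size 221 103 ang 2.6
top dock 0.98 c 528 193 size 216 100 ang 1.6
w catch_tray 0.82 c 527 196 size 196 86 ang 2.4
top catch_tray 0.75 c 475 194 size 92 86 ang 1.5
w bin 0.94 c 538 -64 size 88 195 ang 77.3
top bin 0.93 c 536 -154 size 183 171 ang 8.6
w pod_a 0.94 c 471 195 size 48 50 ang 0.1
pod_a 0.56 c 586 190 size 49 50 ang 44.2
top pod_a 0.85 c 471 197 size 46 49 ang 0.4
catch_tray 0.82 [282. 163.] [0.5256 0.1961]
tray_grip 0.62 [282. 177.] [0.5318 0.1965]
tray_end_a 0.72 [280.  82.] [0.4307 0.1936]
tray_end_a 0.63 [288. 242.] [0.6272 0.2043]
pod_a 0.88 [280. 118.] [0.4713 0.1943]
pod_a 0.64 [276. 211.] [0.5864 0.1884]
```

View pics/w1.png

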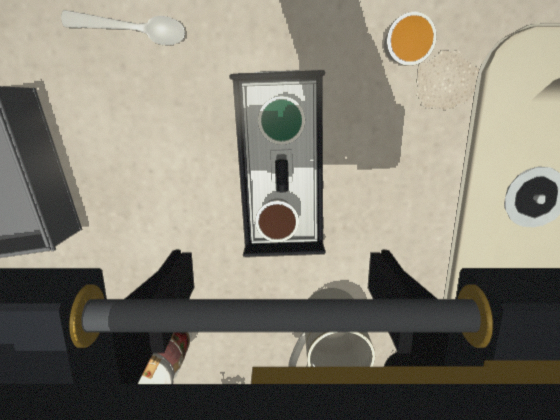

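The wrist view shows the tray upright at (282,163), with the green pod at (280,118) and the brown pod at (276,211). The mug and the jam jar sit beyond the fingers. The dock yaw is about +2.5°. I take the green (-x) pod first.

Request:
{"method": "arm_command", "body": {"motion": [[[0.03,0.0005,0,-0.04],[0.03,0,0.03,0],[0,0,0.035,0],[0,0,0.035,0],[0,0,0.035,0],[0,0,0.035,0],[0,0,0.025,0],[0,0,0.012,0],[0,0,0.008,0],[0,0,0,0]]]}}

```text
time_s: 4.37
tool_pos: [0.4708, 0.1943, 0.0319]
orientation: [-0.022, 1.0, -0.001, -0.001]
ft_force: [0.6, 0.1, 0.2]
width: 0.0869
gripper_force: 0.0
```

Request:
{"method": "arm_command", "body": {"motion": [[[0,0,0,0],[0,0,0,0],[0,0,0,0],[0,0,0,0],[0,0,0,0],[0,0,0,0]]], "hand": 1, "squeeze": 8}}

```text
time_s: 4.87
tool_pos: [0.4722, 0.1951, 0.0339]
orientation: [-0.022, 1.0, 0.0, 0.0]
ft_force: [0.1, -0.2, -0.3]
width: 0.0551
gripper_force: 0.0
```

Request:
{"method": "arm_command", "body": {"motion": [[[0,0,0,0],[0,0,0,0],[0,0,0,0],[0,0,-0.01,0],[0,0,-0.03,0],[0,0,-0.035,0],[0,0,-0.035,0],[0,0,0,0]]]}}

```text
time_s: 5.53
tool_pos: [0.4764, 0.1969, 0.1515]
orientation: [-0.022, 1.0, 0.003, 0.006]
ft_force: [1.1, 1.5, 1.3]
width: 0.0035
gripper_force: 0.0
```

Request:
{"method": "arm_command", "body": {"motion": [[[-0.0014,-0.0352,0,0],[-0.0014,-0.0352,0,0],[-0.0014,-0.0352,0,0],[-0.0014,-0.0352,0,0],[-0.0014,-0.0352,0,0],[-0.0014,-0.0352,0,0],[-0.0014,-0.0352,0,0],[-0.0014,-0.0352,0,0],[-0.0014,-0.0352,0,0],[-0.0014,-0.0352,0,0],[0,0,0.03,0],[0,0,0.03,0],[0,0,0.02,0],[0,0,0,0],[0,0,0,0]]]}}

```text
time_s: 6.78
tool_pos: [0.5009, -0.156, 0.0633]
orientation: [-0.022, 1.0, 0.0, -0.001]
ft_force: [0.1, -0.3, 1.2]
width: 0.0005
gripper_force: 0.0
```

The fingers closed to zero, so the grasp missed. I look again.

```bash
python3 - <<'E'
from h import *
t=r.grab_frame("top"); s=r.grab_frame("scene")
for n,f in(("top",t),("scene",s)):
    for l in r.landmark_of(f,"pod_a")[:4]: print(n,round(l["confidence"],2),np.round(l["at"]),np.round(atz(f,l["at"],.009),3)[:2],np.round(atz(f,l["at"],.004),3)[:2])
a=cv2.resize(t["image"][160:290,140:270],None,fx=3,fy=3); b=cv2.resize(s["image"][150:280,160:290],None,fx=3,fy=3)
cv2.imwrite("pics/c2.png",np.hstack([a,b])[:,:,::-1])
E
```

```text
top 0.66 [217. 196.] [0.591 0.19 ] [0.591 0.191]
top 0.63 [214. 245.] [0.469 0.196] [0.469 0.197]
scene 0.54 [223. 216.] [0.468 0.186] [0.47  0.189]
scene 0.53 [250. 194.] [0.585 0.194] [0.588 0.198]
```

View pics/c2.png

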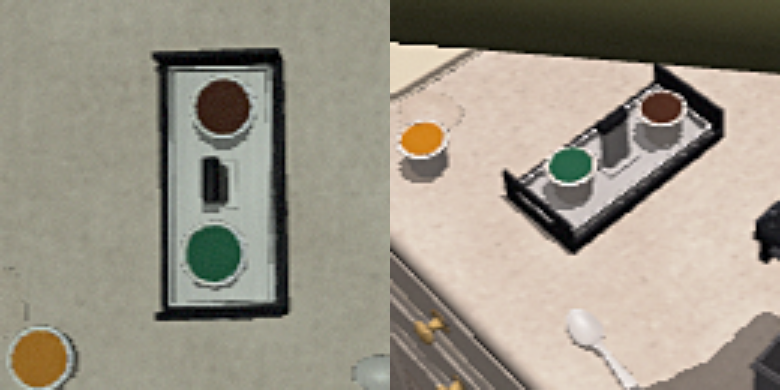

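The pod is still upright in its place (green at 212,252 in the crop), so the fingers slipped off its rim. I retry deeper, with more squeeze and a check before lifting.

Request:
{"method": "arm_command", "body": {"motion": [[[0,0,-0.035,0],[0,0,-0.035,0],[0.0016,0.0353,-0.01,0],[0.0016,0.0353,0,0],[0.0016,0.0353,0,0],[0.0016,0.0353,0,0],[0.0016,0.0353,0,0],[0.0016,0.0353,0,0],[0.0016,0.0353,0,0],[0.0016,0.0353,0,0],[0.0016,0.0353,0,0],[0.0016,0.0353,0,0],[0,0,0,0],[0,0,0.035,0],[0,0,0.035,0],[0,0,0.025,0],[0,0,0.016,0],[0,0,0.006,0],[0,0,0,0]]], "hand": -1}}

```text
time_s: 8.57
tool_pos: [0.4695, 0.1955, 0.026]
orientation: [-0.022, 1.0, -0.0, -0.001]
ft_force: [0.4, 0.1, 0.6]
width: 0.0865
gripper_force: 0.0
```

Request:
{"method": "arm_command", "body": {"motion": [[[0,0,0,0],[0,0,0,0],[0,0,0,0],[0,0,0,0],[0,0,0,0],[0,0,0,0],[0,0,0,0],[0,0,0,0],[0,0,0,0]]], "hand": 0.2, "squeeze": 15}}

```text
time_s: 9.32
tool_pos: [0.4699, 0.1958, 0.0264]
orientation: [-0.022, 1.0, 0.0, -0.0]
ft_force: [0.9, 0.5, -0.6]
width: 0.038
gripper_force: 0.0
```

```bash
python3 - <<'E'
from h import *
st(); s,f=wrist(); g=r.grab_frame("scene")
for n,F in(("w",f),("s",g)):
    for l in r.landmark_of(F,"pod_a")[:4]: print(n,round(l["confidence"],2),np.round(l["at"]),np.round(atz(F,l["at"],.009),3)[:2])
    for l in r.landmark_of(F,"tray_grip")[:1]: print(n,round(l["confidence"],2),np.round(l["at"]),np.round(atz(F,l["at"],.058),3)[:2])
b=cv2.resize(g["image"][120:260,130:320],None,fx=2,fy=2.); b=cv2.copyMakeBorder(b,0,140,0,0,cv2.BORDER_CONSTANT)
cv2.imwrite("pics/c3.png",np.hstack([f["image"],b])[:,:,::-1][:,160:][:,:800])
E
```

```text
t 9.3167 tcp [0.4699 0.1958 0.0264] toolx [-0.999 -0.044  0.   ] z [-0.  0. -1.] q [-0.64  0.16  0.2   1.98 -0.04  1.    1.2 ] F [ 0.9  0.5 -0.6] w 0.038 g 0.0
w 0.83 [281. 228.] [0.469 0.195]
w 0.64 [268. 376.] [0.586 0.191]
w 0.88 [277. 356.] [0.528 0.195]
s 0.77 [221. 214.] [0.469 0.194]
s 0.67 [250. 198.] [0.575 0.182]
s 0.22 [258. 184.] [0.634 0.208]
s 0.9 [237. 193.] [0.533 0.192]
```

View pics/c3.png

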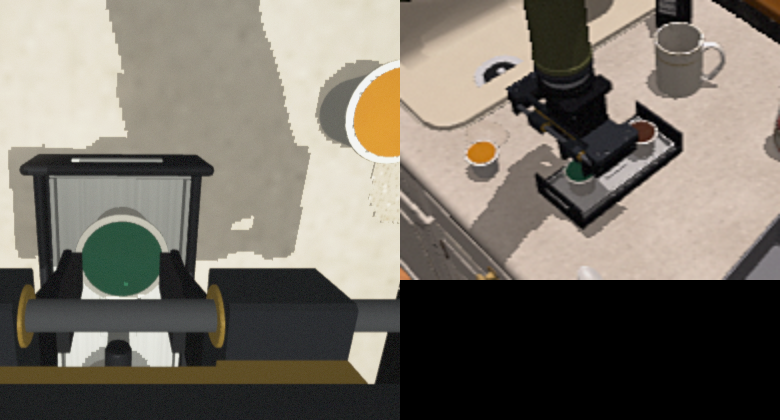

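The wrist view shows the fingers on both sides of the green pod. I close fully without lifting to see where they stop.

Request:
{"method": "arm_command", "body": {"motion": [[[0,0,0,0],[0,0,0,0],[0,0,0,0]]], "hand": 1}}

```text
time_s: 9.87
tool_pos: [0.4699, 0.1958, 0.0264]
orientation: [-0.022, 1.0, 0.0, 0.0]
ft_force: [0.2, 0.3, -0.3]
width: 0.0222
gripper_force: 0.0
```

```bash
python3 - <<'E'
from h import *
s=st(); s,f=wrist(); T=R.from_quat(s["orientation"]).as_matrix()
for q in [(0,.02,0),(0,-.02,0),(0,.02,-.019),(0,-.02,-.019)]: print(q,np.round(proj(f,np.array(s["tool_pos"])+T@np.array(q))))
print(np.round(f["hand_eye"],3).tolist())
for c in r.cut_out(f,"pod_a")[:2]: print(c["rect"],c["confidence"])
cv2.imwrite("pics/c4.png",cv2.resize(f["image"][140:420,160:420],None,fx=2,fy=2)[:,:,::-1])
E
```

```text
t 9.8667 tcp [0.4699 0.1958 0.0264] toolx [-0.999 -0.044 -0.   ] z [ 0.  0. -1.] q [-0.64  0.16  0.2   1.98 -0.04  1.    1.2 ] F [ 0.2  0.3 -0.3] w 0.0222 g 0.0
(0, 0.02, 0) [[315. 240.]]
(0, -0.02, 0) [[249. 240.]]
(0, 0.02, -0.019) [[319. 253.]]
(0, -0.02, -0.019) [[246. 253.]]
[[0.001, -0.957, -0.292, 0.081], [1.0, 0.001, -0.0, -0.001], [0.001, -0.292, 0.957, -0.203], [0.0, 0.0, 0.0, 1.0]]
[251.6, 359.3, 266.1, 364.1] 0.64
[236.2, 205.3, 330.6, 299.7] 0.64
```

View pics/c4.png

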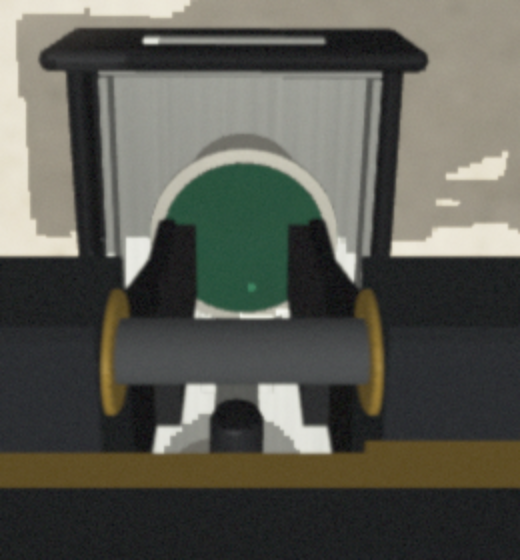

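```bash
python3 - <<'E'
from h import *
s=st(); g=r.grab_frame("scene"); T=R.from_quat(s["orientation"]).as_matrix()
o=(175,160);k=7
im=cv2.resize(g["image"][o[1]:o[1]+80,o[0]:o[0]+110],None,fx=k,fy=k,interpolation=cv2.INTER_CUBIC).copy()
def dot(p,c):
    u=proj(g,p)[0]; cv2.circle(im,(int((u[0]-o[0]+.5)*k),int((u[1]-o[1]+.5)*k)),3,c,-1)
p=np.array(s["tool_pos"]); dot(p,(255,0,0)); dot(p+T@[0,.02,0],(255,0,0)); dot(p+T@[0,-.02,0],(255,0,0))
for a in np.linspace(0,6.28,24): dot([.470+.0255*np.cos(a),.1955+.0255*np.sin(a),.051],(255,255,0))
for a in np.linspace(0,6.28,12): dot([.586+.0255*np.cos(a),.1915+.0255*np.sin(a),.051],(0,255,255))
cv2.imwrite("pics/c5.png",im[:,:,::-1])
E
```

```text
t 9.9667 tcp [0.4699 0.1958 0.0264] toolx [-0.999 -0.044 -0.   ] z [ 0.  0. -1.] q [-0.64  0.16  0.2   1.98 -0.04  1.    1.2 ] F [-0.2 -0.3 -0.2] w 0.0143 g 0.0
```

View pics/c5.png

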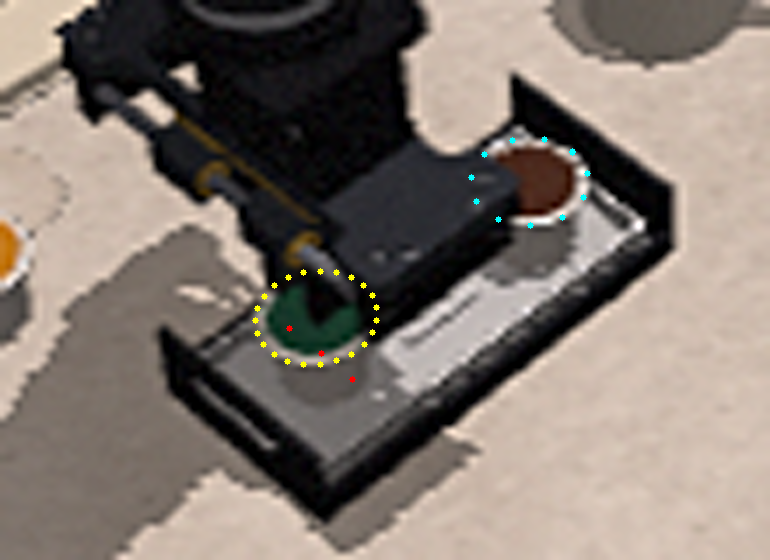

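The rim model fits the pods. The visible fingertips end near (325,312), about 25 mm above the reported TCP at (320,353), so the fingers seem to pass over the lid. I open and probe lower in small steps, watching the force.

Request:
{"method": "arm_command", "body": {"motion": [[[0,0,0,0],[0,0,0,0],[0,0,0,0],[0,0,0,0],[0,0,0,0],[0,0,0,0],[0,0,0,0],[0,0,0,0],[0,0,0.002,0],[0,0,0.002,0],[0,0,0.002,0],[0,0,0.002,0],[0,0,0.001,0],[0,0,0,0]]], "hand": -1}}

```text
time_s: 11.18
tool_pos: [0.4696, 0.1957, 0.017]
orientation: [-0.022, 1.0, -0.0, -0.0]
ft_force: [0.4, 1.1, -0.9]
width: 0.086
gripper_force: 0.0
```

Request:
{"method": "arm_command", "body": {"motion": [[[0,0,0.002,0],[0,0,0.002,0],[0,0,0.001,0],[0,0,0,0],[0,0,0,0]]]}}

```text
time_s: 11.6
tool_pos: [0.4699, 0.1958, 0.0123]
orientation: [-0.022, 1.0, -0.0, -0.0]
ft_force: [0.3, 0.8, -0.2]
width: 0.0871
gripper_force: 0.0
```

There is no contact at z = 0.012, although the lips are 16 mm high. So the real fingertips do end above the stated TCP. I close here gently.

Request:
{"method": "arm_command", "body": {"motion": [[[0,0,0,0],[0,0,0,0],[0,0,0,0],[0,0,0,0],[0,0,0,0],[0,0,0,0],[0,0,0,0],[0,0,0,0]]], "hand": 1, "squeeze": 8}}

```text
time_s: 12.27
tool_pos: [0.4699, 0.1958, 0.0124]
orientation: [-0.022, 1.0, 0.0, 0.0]
ft_force: [0.2, -1.1, -0.8]
width: 0.0414
gripper_force: 0.0
```

Request:
{"method": "arm_command", "body": {"motion": [[[0,0,0,0],[0,0,0,0]]]}}

```text
time_s: 12.43
tool_pos: [0.4699, 0.1958, 0.0124]
orientation: [-0.022, 1.0, 0.0, 0.0]
ft_force: [0.0, -0.3, 0.1]
width: 0.0285
gripper_force: 0.0
```

```bash
python3 - <<'E'
from h import *
s=st(); g=r.grab_frame("scene"); s,f=wrist(); T=R.from_quat(s["orientation"]).as_matrix(); p=np.array(s["tool_pos"])
o=(195,180);k=10
im=cv2.resize(g["image"][o[1]:o[1]+50,o[0]:o[0]+50],None,fx=k,fy=k,interpolation=cv2.INTER_CUBIC).copy()
for h in(0,.01,.02,.03,.04):
    u=proj(g,p+[0,0,h])[0]; cv2.circle(im,(int((u[0]-o[0]+.5)*k),int((u[1]-o[1]+.5)*k)),3,(255,0,0),-1)
w=f["image"][160:320,220:345].copy(); w=cv2.resize(w,None,fx=3.1,fy=3.1); w=w[:500,:300] if 0 else cv2.resize(w,(290,500))
cv2.imwrite("pics/c6.png",np.hstack([im,w])[:,:,::-1])
E
```

```text
t 12.4333 tcp [0.4699 0.1958 0.0124] toolx [-0.999 -0.044 -0.   ] z [ 0.  0. -1.] q [-0.63  0.18  0.2   1.99 -0.04  0.97  1.21] F [ 0.  -0.3  0.1] w 0.0285 g 0.0
```

View pics/c6.png

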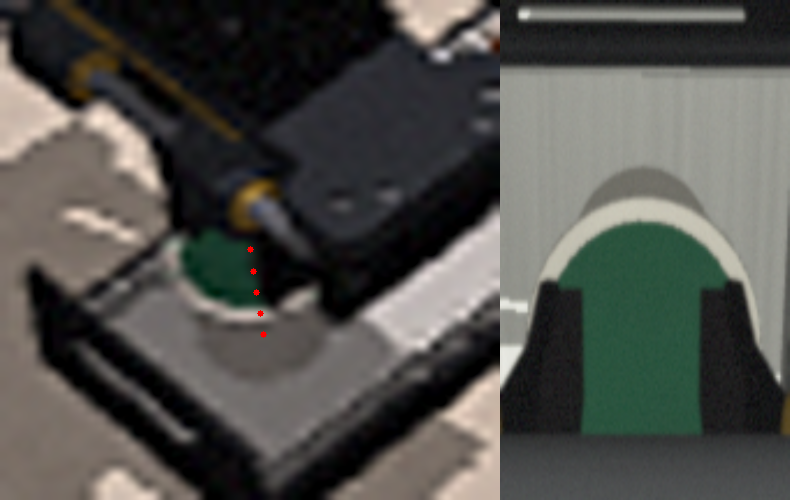

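The tips still pass over the lid at z = 0.012. I measure the finger and body heights properly from the images already taken, with no more viewing.

```bash
python3 - <<'E'
from h import *
s=st(); g=r.grab_frame("scene"); print("cam",np.round(ray(g,(280,210))[0],3), "hand w",s["width"])
# c5: tcp(.4699,.1958,.0264); c5 px -> image px
for z in(.05,.07,.09,.11,.13,.15):
    u=proj(g,[[.4325,.101,z],[.507,.101,z],[.47,.1958,z]]); print(z,np.round((u-[175,160]+.5)*7).tolist())
# wrist: finger tip corners in the tool frame
f=r.grab_frame("wrist"); He=np.linalg.inv(np.array(f["hand_eye"]))
for h in(0,.02,.03,.04,.05):
    o=[]
    for x in(.0095,-.0095):
        P=(He@[x,.012,-h,1])[:3]; o.append(np.round([f["fx"]*P[0]/P[2]+f["cx"],f["fy"]*P[1]/P[2]+f["cy"]],0).tolist())
    print(h,o)
E
```

```text
t 12.5333 tcp [0.4699 0.1958 0.0124] toolx [-0.999 -0.044 -0.   ] z [ 0.  0. -1.] q [-0.63  0.18  0.2   1.99 -0.04  0.97  1.21] F [-0.2 -0.7 -0.6] w 0.0198 g 0.0
cam [ 0.047 -0.464  0.981] hand w 0.01981889624807298
0.05 [[394.0, 501.0], [533.0, 400.0], [316.0, 319.0]]
0.07 [[390.0, 471.0], [531.0, 370.0], [311.0, 288.0]]
0.09 [[386.0, 441.0], [529.0, 338.0], [307.0, 256.0]]
0.11 [[382.0, 409.0], [527.0, 306.0], [302.0, 224.0]]
0.13 [[378.0, 377.0], [525.0, 273.0], [297.0, 190.0]]
0.15 [[374.0, 343.0], [523.0, 239.0], [292.0, 156.0]]
0 [[302.0, 225.0], [302.0, 255.0]]
0.02 [[305.0, 237.0], [304.0, 269.0]]
0.03 [[306.0, 244.0], [305.0, 278.0]]
0.04 [[307.0, 252.0], [306.0, 287.0]]
0.05 [[309.0, 261.0], [308.0, 297.0]]
```

The body edge and the fingertip both fit a gripper that ends about 40 mm short of the reported TCP. From here I take the true tip as the TCP plus 40 mm up. I open, go down to reported z = -0.010, and grip.

Request:
{"method": "arm_command", "body": {"motion": [[[0,0,0,0],[0,0,0,0],[0,0,0,0],[0,0,0,0],[0,0,0,0],[0,0,0,0],[0,0,0,0],[0,0,0.004,0],[0,0,0.004,0],[0,0,0.004,0],[0,0,0.004,0],[0,0,0.003,0],[0,0,0.003,0],[0,0,0,0]]], "hand": -1}}

```text
time_s: 13.8
tool_pos: [0.4694, 0.1955, -0.0104]
orientation: [-0.022, 1.0, -0.0, -0.001]
ft_force: [-0.8, -0.5, 0.1]
width: 0.0862
gripper_force: 0.0
```

Request:
{"method": "arm_command", "body": {"motion": [[[0,0,0,0],[0,0,0,0],[0,0,0,0],[0,0,0,0],[0,0,0,0],[0,0,0,0],[0,0,0,0],[0,0,0,0]]], "hand": 1, "squeeze": 8}}

```text
time_s: 14.47
tool_pos: [0.47, 0.1959, -0.0095]
orientation: [-0.022, 1.0, 0.0, 0.0]
ft_force: [-0.1, -0.2, 0.1]
width: 0.0491
gripper_force: 8.0
```

Gripped: 49 mm at 8 N. I carry it to the bin and release it low.

Request:
{"method": "arm_command", "body": {"motion": [[[0,0,-0.01,0],[0,0,-0.03,0],[0,0,-0.035,0],[0,0,-0.035,0],[-0.0014,-0.0352,0,0],[-0.0014,-0.0352,0,0],[-0.0014,-0.0352,0,0],[-0.0014,-0.0352,0,0],[-0.0014,-0.0352,0,0],[-0.0014,-0.0352,0,0],[-0.0014,-0.0352,0,0],[-0.0014,-0.0352,0,0],[-0.0014,-0.0352,0,0],[-0.0014,-0.0352,0,0],[0,0,0.03,0],[0,0,0.03,0],[0,0,0.025,0],[0,0,0,0],[0,0,0,0]]]}}

```text
time_s: 16.05
tool_pos: [0.4984, -0.1551, 0.0152]
orientation: [-0.022, 1.0, 0.0, -0.001]
ft_force: [0.4, -0.6, -0.1]
width: 0.0488
gripper_force: 8.0
```

Request:
{"method": "arm_command", "body": {"motion": [[[0,0,0,0],[0,0,0,0],[0,0,0,0],[0,0,0,0],[0,0,-0.03,0],[0,0,-0.035,0],[0,0,-0.025,0]]], "hand": -1}}

```text
time_s: 16.63
tool_pos: [0.5002, -0.1556, 0.1082]
orientation: [-0.022, 1.0, -0.0, 0.001]
ft_force: [0.9, 0.6, -0.4]
width: 0.0843
gripper_force: 0.0
```

Request:
{"method": "arm_command", "body": {"motion": [[[-0.0102,0.0343,0,0],[-0.0102,0.0343,0,0],[-0.0102,0.0343,0,0],[-0.0102,0.0343,0,0],[-0.0102,0.0343,0,0],[-0.0102,0.0343,0,0],[-0.0102,0.0343,0,0],[-0.0102,0.0343,0,0],[-0.0102,0.0343,0,0],[-0.0102,0.0343,0,0],[0,0,0,0],[0,0,0.03,0],[0,0,0.035,0],[0,0,0.025,0],[0,0,0.015,0],[0,0,0.01,0],[0,0,0,0]]]}}

```text
time_s: 18.05
tool_pos: [0.5846, 0.1913, -0.0115]
orientation: [-0.022, 1.0, -0.001, -0.002]
ft_force: [-0.0, -0.6, -0.3]
width: 0.087
gripper_force: 0.0
```

Request:
{"method": "arm_command", "body": {"motion": [[[0,0,0,0],[0,0,0,0],[0,0,0,0],[0,0,0,0],[0,0,0,0],[0,0,0,0],[0,0,0,0],[0,0,0,0]]], "hand": 1}}

```text
time_s: 18.72
tool_pos: [0.5864, 0.192, -0.0092]
orientation: [-0.022, 1.0, 0.0, 0.0]
ft_force: [0.4, 0.3, 1.0]
width: 0.0494
gripper_force: 8.0
```

Request:
{"method": "arm_command", "body": {"motion": [[[0,0,-0.01,0],[0,0,-0.03,0],[0,0,-0.035,0],[0,0,-0.035,0],[0.0026,-0.0348,0,0],[0.0026,-0.0348,0,0],[0.0026,-0.0348,0,0],[0.0026,-0.0348,0,0],[0.0026,-0.0348,0,0],[0.0026,-0.0348,0,0],[0.0026,-0.0348,0,0],[0.0026,-0.0348,0,0],[0.0026,-0.0348,0,0],[0.0026,-0.0348,0,0],[0,0,0.03,0],[0,0,0.03,0],[0,0,0.025,0],[0,0,0,0],[0,0,0,0]]]}}

```text
time_s: 20.3
tool_pos: [0.5745, -0.1566, 0.0149]
orientation: [-0.022, 1.0, 0.0, -0.001]
ft_force: [0.0, -0.2, 0.8]
width: 0.0493
gripper_force: 8.0
```

Request:
{"method": "arm_command", "body": {"motion": [[[0,0,0,0],[0,0,0,0],[0,0,0,0],[0,0,0,0],[0,0,-0.03,0],[0,0,-0.035,0],[0,0,-0.035,0],[0.0045,0.035,0,0],[0.0045,0.035,0,0],[0.0045,0.035,0,0],[0.0045,0.035,0,0],[0.0045,0.035,0,0],[0,0,0,0]]], "hand": -1}}

```text
time_s: 21.38
tool_pos: [0.5444, 0.0267, 0.116]
orientation: [-0.028, 1.0, 0.003, 0.0]
ft_force: [0.2, 0.2, -0.8]
width: 0.0865
gripper_force: 0.0
```

```bash
python3 - <<'E'
from h import *
st(); s,f=wrist(); t=r.grab_frame("top"); g=r.grab_frame("scene")
for n,F in(("w",f),("top",t),("s",g)):
    for q,z in(("pod_a",.02),("tray_grip",.058),("tray_end_a",.013),("catch_tray",.006)):
        for l in r.landmark_of(F,q)[:3]: print(n,q,round(l["confidence"],2),np.round(l["at"]),np.round(atz(F,l["at"],z),4)[:2])
for n,F in(("w",f),("top",t)):
    mrect(F,"bin",.07); mrect(F,"catch_tray",.02); mrect(F,"dock",.02)
cv2.imwrite("pics/t7.png",t["image"][:,:,::-1])
E
```

```text
t 21.3833 tcp [0.5444 0.0267 0.116 ] toolx [-0.998 -0.055 -0.   ] z [ 0.     0.005 -1.   ] q [-0.45  0.14  0.39  1.82 -0.06  1.19  1.59] F [ 0.2  0.2 -0.8] w 0.0865 g 0.0
w pod_a 0.81 [ 75. 221.] [ 0.5741 -0.1517]
w tray_grip 0.63 [511. 201.] [0.5266 0.1987]
w tray_end_a 0.94 [499.  67.] [0.4287 0.1934]
w tray_end_a 0.92 [462. 289.] [0.6259 0.204 ]
w catch_tray 0.87 [471. 185.] [0.5261 0.1946]
top pod_a 0.95 [356. 232.] [ 0.5023 -0.1479]
top pod_a 0.54 [357. 204.] [ 0.5693 -0.1519]
top tray_grip 0.96 [210. 224.] [0.5186 0.1977]
top tray_grip 0.33 [279. 125.] [0.7544 0.0383]
top tray_end_a 0.87 [213. 260.] [0.4333 0.1955]
top tray_end_a 0.66 [212. 183.] [0.622  0.2021]
top catch_tray 0.77 [213. 219.] [0.5327 0.1999]
top catch_tray 0.45 [356. 219.] [ 0.534  -0.1519]
s pod_a 0.57 [316. 283.] [ 0.5002 -0.1652]
s pod_a 0.54 [332. 267.] [ 0.5664 -0.1612]
s tray_grip 0.8 [237. 194.] [0.5318 0.1872]
s tray_end_a 0.72 [259. 186.] [0.6274 0.1959]
s tray_end_a 0.68 [211. 218.] [0.4356 0.2015]
s tray_end_a 0.44 [233. 276.] [0.3561 0.0057]
s catch_tray 0.57 [236. 205.] [0.5266 0.1918]
bin 0.7 c 517 166 size 161 79 ang 2.0
bin 0.57 c 524 -107 size 127 182 ang 80.5
catch_tray 0.57 c 527 195 size 194 95 ang 2.2
catch_tray 0.26 c 525 190 size 214 105 ang 2.4
dock 0.71 c 525 190 size 214 106 ang 2.4
bin 0.66 c 538 -167 size 184 150 ang 8.4
catch_tray 0.57 c 528 197 size 194 86 ang 1.5
dock 0.83 c 528 197 size 218 105 ang 2.3
```

View pics/t7.png

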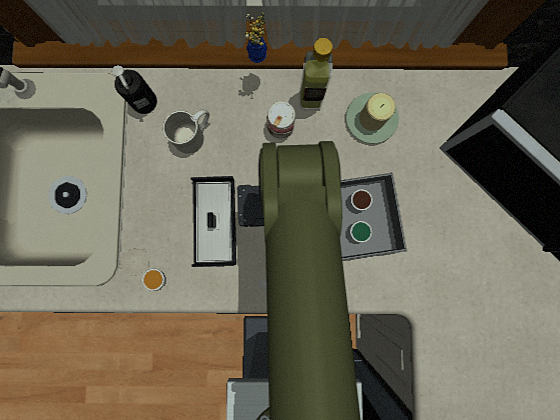

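Both pods are in the bin, brown at (361,200) and green at (361,232), and the tray is still docked. Next I take the grip plate at about (0.527, 0.196).

Request:
{"method": "arm_command", "body": {"motion": [[[0.0017,0.0298,0,0],[0.0017,0.0298,0,0],[0.0017,0.0298,0,0],[0.0017,0.0298,0,0],[0.0017,0.0298,0,0],[0.0017,0.0298,0,0],[0,0,0,0],[0,0,0,0],[0,0,0,0]]]}}

```text
time_s: 23.18
tool_pos: [0.5274, 0.1944, 0.1153]
orientation: [-0.022, 1.0, -0.0, 0.0]
ft_force: [-0.1, -0.3, -1.4]
width: 0.087
gripper_force: 0.0
```

```bash
python3 - <<'E'
from h import *
st(); s,f=wrist()
for q,z in(("tray_grip",.058),("tray_end_a",.013),("catch_tray",.006)):
    for l in r.landmark_of(f,q)[:2]: print(q,round(l["confidence"],2),np.round(l["at"]),np.round(atz(f,l["at"],z),4)[:2])
# black bar: dark pixels within the tray near the predicted bar top
u=proj(f,[.527,.196,.078])[0]; print(u)
b=f["image"].max(2)[int(u[1])-35:int(u[1])+35,int(u[0])-30:int(u[0])+30]; m=(b<60).astype(np.uint8)
n,l,stt,c=cv2.connectedComponentsWithStats(m)
for i in range(1,n):
    if stt[i,4]>40: print(stt[i],np.round(atz(f,c[i]+u.astype(int)-[30,35],.074),4)[:2])
mrect(f,"catch_tray",.02)
E
```

```text
t 23.1833 tcp [0.5274 0.1944 0.1153] toolx [-0.999 -0.044 -0.   ] z [ 0.    -0.001 -1.   ] q [-0.64  0.18  0.27  1.77 -0.05  1.2   1.26] F [-0.1 -0.3 -1.4] w 0.087 g 0.0
tray_grip 0.95 [284. 215.] [0.5298 0.196 ]
tray_end_a 0.96 [284. 300.] [0.6289 0.2014]
tray_end_a 0.79 [286.  77.] [0.4288 0.1935]
catch_tray 0.58 [280. 193.] [0.526  0.1929]
[284.37802111 219.89556177]
[ 21   9  19  49 831] [0.5259 0.1957]
catch_tray 0.78 c 527 196 size 193 85 ang 2.3
```

Request:
{"method": "arm_command", "body": {"motion": [[[-0.0005,0.0015,0.025,0],[0,0,0.03,0],[0,0,0.025,0],[0,0,0.015,0],[0,0,0.01,0],[0,0,0.007,0],[0,0,0.004,0],[0,0,0,0]]]}}

```text
time_s: 24.1
tool_pos: [0.5279, 0.1965, -0.0007]
orientation: [-0.022, 1.0, -0.0, 0.0]
ft_force: [0.2, -0.4, -0.2]
width: 0.0865
gripper_force: 0.0
```

Request:
{"method": "arm_command", "body": {"motion": [[[0,0,0,0],[0,0,0,0],[0,0,0,0],[0,0,0,0],[0,0,0,0],[0,0,0,0],[0,0,0,0],[0,0,0,0],[0,0,0,0],[0,0,0,0],[0,0,0,0],[0,0,0,0],[0,0,0,0]]], "hand": 1, "squeeze": 30}}

```text
time_s: 25.18
tool_pos: [0.5277, 0.1968, -0.0006]
orientation: [-0.022, 1.0, 0.0, 0.0]
ft_force: [0.4, 0.4, 0.3]
width: 0.012
gripper_force: 29.9
```

The plate is held at 12 mm and 30 N. I lift level.

Request:
{"method": "arm_command", "body": {"motion": [[[0,0,-0.008,0],[0,0,-0.015,0],[0,0,-0.02,0],[0,0,-0.02,0],[0,0,-0.02,0],[0,0,-0.012,0],[0,0,0,0],[0,0,0,0],[0,0,0,0]]]}}

```text
time_s: 25.93
tool_pos: [0.5267, 0.1963, 0.0931]
orientation: [-0.022, 1.0, -0.0, -0.001]
ft_force: [0.2, 0.7, -3.2]
width: 0.012
gripper_force: 29.8
```

```bash
python3 - <<'E'
from h import *
st(); s,f=wrist(); t=r.grab_frame("top"); z=s["tool_pos"][2]
for q in("tray_grip","tray_end_a"):
    for l in r.landmark_of(f,q)[:2]: print(q,round(l["confidence"],2),np.round(l["at"]),np.round(atz(f,l["at"],.013+.095),4)[:2])
mrect(f,"dock",.02); mrect(t,"bin",.07)
for c in r.cut_out(t,"bin")[:1]:
    print(c["rect"]); k=cv2.convexHull(np.argwhere(c["mask"])[:,::-1].astype(np.int32)); a=cv2.approxPolyDP(k,4,True)[:,0]
    for p in a: print(p,np.round(atz(t,p,.07),3)[:2])
E
```

```text
t 25.9333 tcp [0.5267 0.1963 0.0931] toolx [-0.999 -0.044  0.002] z [-0.002 -0.001 -1.   ] q [-0.64  0.2   0.27  1.79 -0.06  1.16  1.26] F [ 0.2  0.7 -3.2] w 0.012 g 29.8
tray_grip 0.55 [281. 288.] [0.5509 0.1966]
tray_end_a 0.55 [282.  61.] [0.4281 0.1915]
dock 0.9 c 420 180 size 3 84 ang 1.9
bin 0.97 c 537 -154 size 185 172 ang 8.4
bin 0.2 c 733 258 size 101 108 ang 4.9
[319.8, 175.1, 406.4, 261.1]
[405 250] [ 0.46  -0.249]
[335 260] [ 0.436 -0.09 ]
[323 184] [ 0.611 -0.064]
[392 173] [ 0.638 -0.225]
```

Request:
{"method": "arm_command", "body": {"motion": [[[0.0042,-0.0272,0,0],[0.0042,-0.0272,0,0],[0.0042,-0.0272,0,0],[0.0042,-0.0272,0,0],[0.0042,-0.0272,0,0],[0.0042,-0.0272,0,0],[0,0,0,0.1223],[0,0,0,0.1223],[0,0,0,0.1223],[0,0,0,0.1223],[0,0,0,0.1223],[0,0,0,0.1223],[0,0,0,0.1223],[0,0,0,0.1223],[0,0,0,0.1223],[0,0,0,0.1223],[0,0,0,0.1223],[0,0,0,0.1223],[0,0,0,0]]]}}

```text
time_s: 27.87
tool_pos: [0.5097, 0.0325, 0.0944]
orientation: [0.654, 0.756, 0.0, 0.0]
ft_force: [-0.2, -0.7, -2.6]
width: 0.0115
gripper_force: 29.7
```

Request:
{"method": "arm_command", "body": {"motion": [[[0,0,0.01,0],[0,0,0.015,0],[0,0,0.015,0],[0,0,0.012,0],[0,0,0.006,0],[0,0,0,0],[0,0,0,0]]]}}

```text
time_s: 28.45
tool_pos: [0.5097, 0.0324, 0.0362]
orientation: [0.653, 0.758, -0.0, -0.0]
ft_force: [0.1, -0.3, -2.9]
width: 0.0119
gripper_force: 29.7
```

```bash
python3 - <<'E'
from h import *
s=st(); g=r.grab_frame("scene"); f=wrist()[1]
for n,F in(("s",g),("w",f)):
  for q,z in(("tray_end_a",.048),("tray_grip",.093)):
    for l in r.landmark_of(F,q)[:3]: print(n,q,round(l["confidence"],2),np.round(l["at"]),np.round(atz(F,l["at"],z),4)[:2])
E
```

```text
t 28.45 tcp [0.5097 0.0324 0.0362] toolx [-0.148  0.989 -0.   ] z [-0. -0. -1.] q [-0.53  0.16  0.45  1.98 -0.08  1.02  0.1 ] F [ 0.1 -0.3 -2.9] w 0.0119 g 29.7
s tray_end_a 0.88 [296. 248.] [ 0.5256 -0.0637]
s tray_end_a 0.61 [237. 210.] [0.4957 0.1467]
s tray_end_a 0.17 [315. 283.] [ 0.4834 -0.1712]
s tray_grip 0.86 [266. 223.] [0.5028 0.03  ]
w tray_grip 0.6 [281. 287.] [0.5102 0.0305]
```

The tray sits as planned, with its near end about 12 mm from the bin wall. I lower the squeeze, touch the wall and begin the pivot.

Request:
{"method": "arm_command", "body": {"motion": [[[-0.004,0,0,0],[-0.004,0,0,0],[-0.004,0,0,0],[-0.003,0,-0.003,0],[-0.004,0,-0.006,0],[-0.004,0,-0.006,0],[0,0,0,0]]], "squeeze": 15}}

```text
time_s: 29.33
tool_pos: [0.5139, 0.0093, 0.0529]
orientation: [0.654, 0.757, 0.001, 0.0]
ft_force: [-1.0, 0.8, -3.1]
width: 0.0123
gripper_force: 14.7
```

```bash
python3 - <<'E'
from h import *
s=st(); g=r.grab_frame("scene")
o=(215,165);k=5
cv2.imwrite("pics/p8.png",cv2.resize(g["image"][o[1]:o[1]+115,o[0]:o[0]+130],None,fx=k,fy=k,interpolation=cv2.INTER_CUBIC)[:,:,::-1])
for l in r.landmark_of(g,"tray_end_a")[:3]: print(round(l["confidence"],2),np.round(l["at"]))
E
```

```text
t 29.3333 tcp [0.5139 0.0093 0.0529] toolx [-0.146  0.989  0.001] z [ 0.001  0.001 -1.   ] q [-0.5   0.14  0.47  1.96 -0.08  1.06  0.14] F [-1.   0.8 -3.1] w 0.0123 g 14.7
0.86 [300. 252.]
0.69 [244. 210.]
```

```bash
cat >> h.py <<'E'
def ends(f,s,th):
    n=R.from_quat(s["orientation"]).as_matrix()[:,0]; n=n/np.linalg.norm(n[:2]); n[2]=0; gp=np.array(s["tool_pos"])+[0,0,.059]; z=np.array([0,0,1.])
    c,q=np.cos(th),np.sin(th); o=[]
    for a,b in((97,-45),(-97,-45)):
        x,y=a*c+b*q,-a*q+b*c; o.append(gp+(-n*x+z*y)/1000)
    return np.array(o),proj(f,o)
E
python3 - <<'E'
from h import *
s=st(); g=r.grab_frame("scene")
print([np.round(l["at"]).tolist() for l in r.landmark_of(g,"tray_end_a")[:3]])
for d in(0,5,10,15,20): P,u=ends(g,s,np.radians(d)); print(d,np.round(u).tolist(),np.round(P,3).tolist())
E
```

```text
t 29.4333 tcp [0.5136 0.0098 0.052 ] toolx [-0.147  0.989  0.   ] z [ 0.001  0.    -1.   ] q [-0.51  0.14  0.47  1.96 -0.07  1.05  0.14] F [-0.1  0.8 -3.2] w 0.0118 g 14.7
[[299.0, 248.0], [274.0, 232.0]]
0 [[303.0, 249.0], [247.0, 214.0]] [[0.528, -0.086, 0.066], [0.499, 0.106, 0.066]]
5 [[302.0, 250.0], [246.0, 211.0]] [[0.527, -0.082, 0.058], [0.499, 0.109, 0.075]]
10 [[300.0, 250.0], [245.0, 209.0]] [[0.526, -0.077, 0.05], [0.498, 0.112, 0.084]]
15 [[298.0, 251.0], [245.0, 206.0]] [[0.526, -0.071, 0.042], [0.498, 0.114, 0.093]]
20 [[296.0, 251.0], [244.0, 204.0]] [[0.525, -0.065, 0.036], [0.498, 0.115, 0.102]]
```

View pics/p8.png

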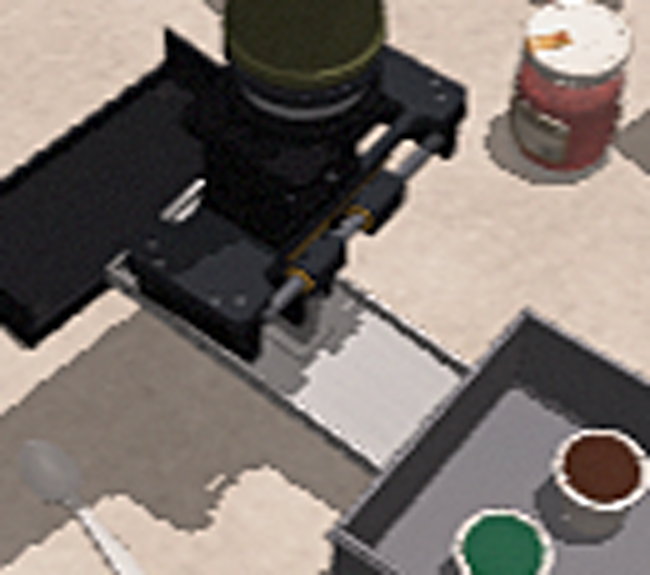

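The tray's near end is pressed against the bin's outer wall just below the rim (around 420,420 in the crop), and tipping has begun at low force. I continue.

Request:
{"method": "arm_command", "body": {"motion": [[[-0.005,0,-0.004,0],[-0.005,0,-0.004,0],[-0.005,0,-0.004,0],[-0.005,0,-0.003,0],[-0.005,0,-0.003,0],[-0.005,0,-0.003,0],[0,0,0,0]]]}}

```text
time_s: 30.12
tool_pos: [0.5186, -0.0186, 0.0738]
orientation: [0.653, 0.757, 0.002, -0.0]
ft_force: [-1.0, 5.1, 0.1]
width: 0.0121
gripper_force: 16.1
```

```bash
python3 - <<'E'
from h import *
s=st(); g=r.grab_frame("scene")
print([(np.round(l["at"]).tolist(),round(l["confidence"],2)) for l in r.landmark_of(g,"tray_end_a")[:3]])
for d in(0,10,20,30,40,50): P,u=ends(g,s,np.radians(d)); print(d,np.round(u).tolist(),np.round(P,3).tolist())
E
```

```text
t 30.1167 tcp [ 0.5186 -0.0186  0.0738] toolx [-0.147  0.989  0.002] z [ 0.002  0.003 -1.   ] q [-0.47  0.13  0.49  1.93 -0.07  1.1   0.2 ] F [-1.   5.1  0.1] w 0.0121 g 16.1
[([298.0, 248.0], 0.72), ([249.0, 199.0], 0.64)]
0 [[313.0, 250.0], [255.0, 214.0]] [[0.533, -0.115, 0.088], [0.504, 0.077, 0.088]]
10 [[310.0, 251.0], [253.0, 209.0]] [[0.532, -0.105, 0.072], [0.503, 0.084, 0.105]]
20 [[305.0, 252.0], [252.0, 204.0]] [[0.53, -0.094, 0.057], [0.503, 0.087, 0.124]]
30 [[301.0, 252.0], [252.0, 199.0]] [[0.528, -0.079, 0.045], [0.503, 0.087, 0.142]]
40 [[296.0, 250.0], [253.0, 195.0]] [[0.525, -0.063, 0.036], [0.503, 0.084, 0.161]]
50 [[291.0, 248.0], [254.0, 192.0]] [[0.523, -0.046, 0.03], [0.504, 0.077, 0.178]]
```

The tilt is about 30° and the push is 5 N, as planned. I continue to about 55°, then clamp hard.

Request:
{"method": "arm_command", "body": {"motion": [[[-0.005,0,-0.003,0],[-0.005,0,-0.002,0],[-0.005,0,-0.002,0],[-0.005,0,-0.001,0],[-0.005,0,-0.001,0],[-0.005,0,-0.001,0],[-0.005,0,0,0],[-0.005,0,0,0],[0,0,0,0]]]}}

```text
time_s: 30.97
tool_pos: [0.5235, -0.0607, 0.0823]
orientation: [0.654, 0.757, -0.0, 0.0]
ft_force: [-0.3, 4.1, -1.1]
width: 0.0129
gripper_force: 15.0
```

```bash
python3 - <<'E'
from h import *
s=st(); g=r.grab_frame("scene")
print([(np.round(l["at"]).tolist(),round(l["confidence"],2)) for l in r.landmark_of(g,"tray_end_a")[:3]])
for d in(30,40,50,60,70): P,u=ends(g,s,np.radians(d)); print(d,np.round(u).tolist(),np.round(P,3).tolist())
E
```

```text
t 30.9667 tcp [ 0.5235 -0.0607  0.0823] toolx [-0.146  0.989 -0.001] z [ 0.    -0.001 -1.   ] q [-0.42  0.14  0.53  1.9  -0.08  1.12  0.28] F [-0.3  4.1 -1.1] w 0.0129 g 15.0
[([299.0, 247.0], 0.9), ([259.0, 196.0], 0.68)]
30 [[314.0, 258.0], [264.0, 205.0]] [[0.532, -0.122, 0.054], [0.508, 0.045, 0.151]]
40 [[308.0, 257.0], [265.0, 201.0]] [[0.53, -0.106, 0.045], [0.508, 0.041, 0.169]]
50 [[303.0, 255.0], [267.0, 198.0]] [[0.528, -0.088, 0.038], [0.509, 0.035, 0.187]]
60 [[297.0, 252.0], [270.0, 195.0]] [[0.525, -0.07, 0.035], [0.511, 0.026, 0.203]]
70 [[292.0, 249.0], [273.0, 194.0]] [[0.522, -0.052, 0.035], [0.512, 0.014, 0.217]]
```

Request:
{"method": "arm_command", "body": {"motion": [[[0,0,0,0],[0,0,0,0],[0,0,0,0],[0.003,0,-0.003,0],[0.003,0,-0.012,0],[0,0,-0.015,0],[0,0,-0.02,0],[0,0,-0.02,0],[0,0,-0.02,0],[0,0,-0.014,0],[0,0,0,0],[0,0,0,0]]], "squeeze": 60}}

```text
time_s: 32.07
tool_pos: [0.5229, -0.0544, 0.1874]
orientation: [0.653, 0.757, 0.0, 0.001]
ft_force: [-0.1, -0.1, -3.6]
width: 0.0117
gripper_force: 60.0
```

```bash
python3 - <<'E'
from h import *
s=st(); g=r.grab_frame("scene"); t=r.grab_frame("top")
for f in(g,t):
  print([(np.round(l["at"]).tolist(),round(l["confidence"],2)) for l in r.landmark_of(f,"tray_end_a")[:3]],[(np.round(l["at"]).tolist()) for l in r.landmark_of(f,"catch_tray")[:1]])
  for d in(30,40,50,60): P,u=ends(f,s,np.radians(d)); print(d,np.round(u).tolist(),np.round(P,3).tolist())
a=cv2.resize(g["image"][130:290,220:380],(550,550),interpolation=cv2.INTER_CUBIC)
cv2.imwrite("pics/p9.png",a[:,:,::-1])
E
```

```text
t 32.0667 tcp [ 0.5229 -0.0544  0.1874] toolx [-0.146  0.989 -0.001] z [ 0.002 -0.001 -1.   ] q [-0.45  0.05  0.52  1.77 -0.02  1.33  0.22] F [-0.1 -0.1 -3.6] w 0.0117 g 60.0
[([301.0, 227.0], 0.71), ([260.0, 166.0], 0.66)] [[279.0, 198.0]]
30 [[315.0, 234.0], [261.0, 176.0]] [[0.532, -0.115, 0.159], [0.507, 0.051, 0.256]]
40 [[310.0, 233.0], [262.0, 171.0]] [[0.53, -0.099, 0.15], [0.508, 0.048, 0.274]]
50 [[304.0, 231.0], [264.0, 167.0]] [[0.527, -0.082, 0.143], [0.509, 0.041, 0.292]]
60 [[298.0, 228.0], [267.0, 164.0]] [[0.524, -0.064, 0.14], [0.51, 0.032, 0.308]]
[([271.0, 222.0], 0.98)] [[301.0, 218.0]]
30 [[353.0, 215.0], [274.0, 223.0]] [[0.532, -0.115, 0.159], [0.507, 0.051, 0.256]]
40 [[345.0, 216.0], [275.0, 222.0]] [[0.53, -0.099, 0.15], [0.508, 0.048, 0.274]]
50 [[336.0, 218.0], [279.0, 221.0]] [[0.527, -0.082, 0.143], [0.509, 0.041, 0.292]]
60 [[327.0, 219.0], [285.0, 220.0]] [[0.524, -0.064, 0.14], [0.51, 0.032, 0.308]]
```

View pics/p9.png

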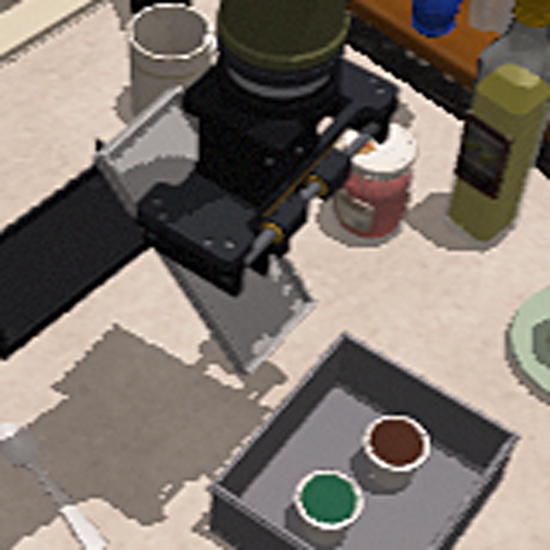

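The tray is held tipped about 48°, lower end at (265,340) in the crop, and the pods are in the bin at (330,500) and (398,443). I shift it over the bin.

Request:
{"method": "arm_command", "body": {"motion": [[[-0.008,0,0,0],[-0.013,0,0,0],[-0.015,0,0.003,0],[-0.015,0,0.007,0],[-0.013,0,0.007,0],[-0.008,0,0.005,0],[-0.004,0,0.003,0],[0,0,0,0],[0,0,0,0],[0,0,0,0],[0,0,0,0],[0,0,0,0],[0,0,0,0]]]}}

```text
time_s: 33.45
tool_pos: [0.5339, -0.1282, 0.1617]
orientation: [0.653, 0.758, 0.0, 0.0]
ft_force: [1.0, -0.2, -1.7]
width: 0.0118
gripper_force: 60.0
```

```bash
python3 - <<'E'
from h import *
from scipy.optimize import least_squares
s=st(); g=r.grab_frame("scene"); t=r.grab_frame("top")
for f,n in((g,"s"),(t,"t")):
  M=[l["at"] for l in r.landmark_of(f,"tray_end_a")[:2]]; print(n,np.round(M).tolist())
  for d in(40,45,50,55): P,u=ends(f,s,np.radians(d)); print(d,np.round(u).tolist(),np.round(P[0],3).tolist())
  print("pods",[(np.round(atz(f,l["at"],.015),3)[:2].tolist(),round(l["confidence"],2)) for l in r.landmark_of(f,"pod_a")[:3]])
  c=r.cut_out(f,"catch_tray")[:1]; print([x["rect"] for x in c])
E
```

```text
t 33.45 tcp [ 0.5339 -0.1282  0.1617] toolx [-0.148  0.989  0.   ] z [ 0.001  0.    -1.   ] q [-0.35  0.12  0.59  1.75 -0.07  1.29  0.4 ] F [ 1.  -0.2 -1.7] w 0.0118 g 60.0
s [[280.0, 187.0]]
40 [[334.0, 254.0], [287.0, 193.0]] [0.541, -0.173, 0.124]
45 [[331.0, 253.0], [288.0, 191.0]] [0.539, -0.165, 0.12]
50 [[327.0, 252.0], [290.0, 189.0]] [0.538, -0.156, 0.117]
55 [[324.0, 251.0], [291.0, 188.0]] [0.537, -0.147, 0.115]
pods [([0.497, -0.163], 0.68), ([0.56, -0.158], 0.65)]
[[271.4, 175.2, 337.8, 259.1]]
t [[364.0, 213.0], [310.0, 217.0]]
40 [[377.0, 212.0], [315.0, 218.0]] [0.541, -0.173, 0.124]
45 [[372.0, 213.0], [317.0, 217.0]] [0.539, -0.165, 0.12]
50 [[368.0, 214.0], [319.0, 216.0]] [0.538, -0.156, 0.117]
55 [[364.0, 215.0], [322.0, 216.0]] [0.537, -0.147, 0.115]
pods [([0.504, -0.155], 0.5)]
[[305.4, 194.9, 365.3, 239.6]]
```

```bash
python3 - <<'E'
from h import *
from scipy.optimize import least_squares
s=st(); F=[r.grab_frame("scene"),r.grab_frame("top")]
obs=[]; 
for f in F:
    c=r.cut_out(f,"catch_tray")[0]; m=c["mask"]; ys,xs=np.nonzero(m); P=np.c_[xs,ys]
    dirs=[np.array([np.cos(a),np.sin(a)]) for a in np.arange(0,2*np.pi,np.pi/8)]
    obs.append([np.percentile(P@d,99.7) for d in dirs])
n=R.from_quat(s["orientation"]).as_matrix()[:,0]; n[2]=0; n/=np.linalg.norm(n); l=np.array([-n[1],n[0],0]); gp=np.array(s["tool_pos"])+[0,0,.059]
def box(p):
    th,dx,dz,dl=p; c,q=np.cos(th),np.sin(th); o=[]
    for a in(97,-97):
        for b in(-52,-38):
            for w in(42,-42):
                x,y=a*c+b*q,-a*q+b*c; o.append(gp+(-n*(x+dx)+[0,0,y+dz]+l*(w+dl))/1000)
    return np.array(o)
def res(p):
    o=[]
    for f,ob in zip(F,obs):
        u=proj(f,box(p)); o+=[(u@d).max()-v for d,v in zip(dirs,ob)]
    return np.array(o+[p[1]/8,p[2]/8,p[3]/5])
for th in(.7,.9):
    k=least_squares(res,[th,0,0,0],loss="soft_l1"); J=np.linalg.inv(k.jac.T@k.jac)
    print(np.degrees(k.x[0]),np.round(k.x[1:],1),"sd",np.degrees(J[0,0]**.5),"rms",np.sqrt(np.mean(res(k.x)**2)))
    B=box(k.x); print("end",B[:4].mean(0).round(3))
    print(np.round(res(k.x),1))
E
```

```text
t 33.85 tcp [ 0.5337 -0.1288  0.1614] toolx [-0.147  0.989  0.   ] z [ 0.  0. -1.] q [-0.35  0.12  0.59  1.75 -0.07  1.28  0.4 ] F [-0.9  0.7 -2. ] w 0.0118 g 60.0
55.95430148345303 [-14.9 -13.1  -2.1] sd 0.7240334439341085 rms 2.3225157259029214
end [ 0.536 -0.131  0.102]
[-3.2 -2.6 -2.3  0.   2.3  3.9  5.7  0.4  1.1  0.1 -1.9 -0.2  0.1  1.4
  1.8 -4.1  0.1  4.2  3.3  1.4 -0.5  0.5  0.3 -0.8 -1.2  1.3  2.3  2.7
  1.9  2.9  4.8 -0.1 -1.9 -1.6 -0.4]
55.95430315463977 [-14.9 -13.1  -2.1] sd 0.724033832815226 rms 2.322515524024554
end [ 0.536 -0.131  0.102]
[-3.2 -2.6 -2.3  0.   2.3  3.9  5.7  0.4  1.1  0.1 -1.9 -0.2  0.1  1.4
  1.8 -4.1  0.1  4.2  3.3  1.4 -0.5  0.5  0.3 -0.8 -1.2  1.3  2.3  2.7
  1.9  2.9  4.8 -0.1 -1.9 -1.6 -0.4]
```

Two independent estimates put the tilt at 46–56° and the lower end at 0.10–0.12 m height over the bin. I add a little margin, settle, and hand in.

Request:
{"method": "arm_command", "body": {"motion": [[[-0.004,0,-0.004,0],[-0.004,0,-0.006,0],[-0.002,0,-0.004,0],[0,0,0,0],[0,0,0,0],[0,0,0,0],[0,0,0,0],[0,0,0,0],[0,0,0,0],[0,0,0,0]]]}}

```text
time_s: 34.88
tool_pos: [0.5351, -0.1385, 0.1753]
orientation: [0.653, 0.757, -0.0, -0.0]
ft_force: [-0.2, 0.4, -2.3]
width: 0.0117
gripper_force: 60.0
```

```bash
python3 - <<'E'
from h import *
st(); print(r.job_done())
E
```

```text
t 34.8833 tcp [ 0.5351 -0.1385  0.1753] toolx [-0.147  0.989  0.   ] z [-0.  0. -1.] q [-0.34  0.12  0.6   1.73 -0.07  1.31  0.42] F [-0.2  0.4 -2.3] w 0.0117 g 60.0
the job is handed in; nothing more can be done
None
```

I handed the job in at 34.9 s, verdict not shown: both pods are in the bin and the tray is held still above it, tipped an estimated 46–56° with its lower end about 0.12 m up, though I viewed 11 pictures against the limit of 10.

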